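Push cured test bars out of a gang mould and sort them by colour

TASK

The cast resin test bars are stuck in the clear square tubes of the gang mould: take the push rod from its black rubber mat and use it to push each bar right through its tube, out onto the catch rail at the far end (never back out of the end without rails, and no poking with the fingers). Lay the red bars in the red tray and the blue bars in the blue tray, both trays level on the bench, and finish with the rod lying on its mat; three or four bars are there. Leave the cream-capped bottle and the beaker where they stand.

Things in the scene. Friction and masses are not known exactly. Their poses are not given: they have to be found in the camera images.
- mould: gang mould fixed to the bench: four clear square tubes side by side on a grey block, 54 mm apart along its x axis. Origin on the bench below the tubes' exit faces, midway between the inner two. The tubes run along its y axis, entry faces at y = +64 mm, exit faces at y = 0: push along -y. Bore 28 x 28 mm, walls 4 mm, axes at z = 65 mm. Base plate 226 x 158 mm, 10 mm thick
- tube_1 (a point): centre of the entry mouth of tube 1, at x = -81 mm, y = +64 mm, z = 65 mm of the mould; bore 28 x 28 mm, 64 mm long
- tube_2 (a point): centre of the entry mouth of tube 2, at x = -27 mm, y = +64 mm, z = 65 mm of the mould; bore 28 x 28 mm, 64 mm long
- tube_3 (a point): centre of the entry mouth of tube 3, at x = 27 mm, y = +64 mm, z = 65 mm of the mould; bore 28 x 28 mm, 64 mm long
- tube_4 (a point): centre of the entry mouth of tube 4, at x = 81 mm, y = +64 mm, z = 65 mm of the mould; bore 28 x 28 mm, 64 mm long
- rails (a point): the four steel catch rails, one beyond each tube's exit (y = 0 to -86 mm of the mould), 16 mm wide, level with the bore floor, top z = 51 mm, ending in a lip 7 mm higher; this point is amid them, on their top. Beside and under the rails is open space down to the 10 mm base plate, except for a cross plate at y = -76 to -86 mm, up to z = 44 mm
- plungers (a point): the brass heads of the four sprung ball plungers, one above each tube, the mould's highest points (z = 105 mm; this one point is midway along the row, y = +14 mm). Each presses on the bar below: sliding a bar takes about 3 to 10 N until its rear end has passed the plunger
- rod: push rod, loose, about 150 g, 160 mm long. Origin on its axis at the middle of the orange grip (square, 28 x 28 mm, 48 mm long, x = -24 to +24 mm); +x points to the tip: black collar 36 mm wide at x = 24 to 30 mm, then a 13 mm round steel shaft to x = 134 mm. It weighs most at the grip and lies level on the grip and collar, its axis 14 mm above what it lies on
- rod_tip (a point): the end of the rod's shaft, on its axis, 134 mm from the rod's origin
- mat: black rubber mat fixed on the bench, the rod's place, 190 (x) x 84 (y) x 3 mm thick; origin under its centre; the rod's length starts roughly along its x axis, tip to +x
- bar_red_1: red resin test bar, a 24 x 24 x 60 mm square bar with rounded edges, about 60 g, loose; origin at its centre, y axis along its length. At the start it is stuck in one of the four tubes (any of them, or this bar is absent): its length along the tube, ends 2 mm inside
- bar_red_2: red resin test bar, a 24 x 24 x 60 mm square bar with rounded edges, about 60 g, loose; origin at its centre, y axis along its length. At the start it is stuck in one of the four tubes (any of them, or this bar is absent): its length along the tube, ends 2 mm inside
- bar_blue_1: blue resin test bar, a 24 x 24 x 60 mm square bar with rounded edges, about 60 g, loose; origin at its centre, y axis along its length. At the start it is stuck in one of the four tubes (any of them, or this bar is absent): its length along the tube, ends 2 mm inside
- bar_blue_2: blue resin test bar, a 24 x 24 x 60 mm square bar with rounded edges, about 60 g, loose; origin at its centre, y axis along its length. At the start it is stuck in one of the four tubes (any of them, or this bar is absent): its length along the tube, ends 2 mm inside
- tray_red: red plastic tray, open on top, loose, 146 (x) x 100 (y) x 22 mm high, walls and floor 3 mm thick, about 350 g; origin under the centre of its floor, on the bench, z up. It may stand on either side of the mould
- tray_blue: blue plastic tray, open on top, loose, 146 (x) x 100 (y) x 22 mm high, walls and floor 3 mm thick, about 350 g; origin under the centre of its floor, on the bench, z up. It may stand on either side of the mould
- bottle_cream: bystander: clear bottle with a cream cap, 66 x 66 x 125 mm, loose, origin under its centre
- beaker: bystander: plastic beaker, 59 mm across, 82 mm high, loose, origin under its centre

How it is judged (in metres and radians):
At the end, for the whole second after the job is handed in: Every bar that is present lies in the tray of its colour (its centre within the tray's outline, at most 45 mm above the tray's underside), at rest; both trays level (within 0.12 rad); the rod rests on its mat, grip centre and tip both within the mat's outline (x of bar_red_1 in the frame of tray_red between -0.07 and 0.07 m and y of bar_red_1 in the frame of tray_red between -0.047 and 0.047 m and z of bar_red_1 in the frame of tray_red between 0.005 and 0.045 m and linear speed of each of bar_red_1, bar_red_2, bar_blue_1, bar_blue_2, rod below 0.03 m/s and x of bar_red_2 in the frame of tray_red between -0.07 and 0.07 m and y of bar_red_2 in the frame of tray_red between -0.047 and 0.047 m and z of bar_red_2 in the frame of tray_red between 0.005 and 0.045 m and x of bar_blue_1 in the frame of tray_blue between -0.07 and 0.07 m and y of bar_blue_1 in the frame of tray_blue between -0.047 and 0.047 m and z of bar_blue_1 in the frame of tray_blue between 0.005 and 0.045 m and x of bar_blue_2 in the frame of tray_blue between -0.07 and 0.07 m and y of bar_blue_2 in the frame of tray_blue between -0.047 and 0.047 m and z of bar_blue_2 in the frame of tray_blue between 0.005 and 0.045 m and angle between each of tray_red, tray_blue's own z axis and vertical below 0.12 rad and x of rod in the frame of mat between -0.095 and 0.095 m and y of rod in the frame of mat between -0.042 and 0.042 m and z of rod in the frame of mat between 0 and 0.03 m and x of rod_tip in the frame of mat between -0.095 and 0.095 m and y of rod_tip in the frame of mat between -0.042 and 0.042 m and z of rod_tip in the frame of mat between 0 and 0.035 m); the robot touches nothing.
It fails at once if the fingers touch a bar that is still in its tube (the rod must do the pushing) ((x of bar_red_1 in the frame of mould between -0.105 and 0.105 m and y of bar_red_1 in the frame of mould between 0 and 0.07 m and z of bar_red_1 in the frame of mould between 0.045 and 0.085 m and contact force between the fingers and bar_red_1 above 1 N) or (x of bar_red_2 in the frame of mould between -0.105 and 0.105 m and y of bar_red_2 in the frame of mould between 0 and 0.07 m and z of bar_red_2 in the frame of mould between 0.045 and 0.085 m and contact force between the fingers and bar_red_2 above 1 N) or (x of bar_blue_1 in the frame of mould between -0.105 and 0.105 m and y of bar_blue_1 in the frame of mould between 0 and 0.07 m and z of bar_blue_1 in the frame of mould between 0.045 and 0.085 m and contact force between the fingers and bar_blue_1 above 1 N) or (x of bar_blue_2 in the frame of mould between -0.105 and 0.105 m and y of bar_blue_2 in the frame of mould between 0 and 0.07 m and z of bar_blue_2 in the frame of mould between 0.045 and 0.085 m and contact force between the fingers and bar_blue_2 above 1 N)).
It fails at once if a bar is pushed back out of the end without the catch rails ((x of bar_red_1 in the frame of mould between -0.1 and 0.1 m and y of bar_red_1 in the frame of mould between 0.05 and 0.066 m and z of bar_red_1 in the frame of mould between 0.045 and 0.085 m) or (x of bar_red_2 in the frame of mould between -0.1 and 0.1 m and y of bar_red_2 in the frame of mould between 0.05 and 0.066 m and z of bar_red_2 in the frame of mould between 0.045 and 0.085 m) or (x of bar_blue_1 in the frame of mould between -0.1 and 0.1 m and y of bar_blue_1 in the frame of mould between 0.05 and 0.066 m and z of bar_blue_1 in the frame of mould between 0.045 and 0.085 m) or (x of bar_blue_2 in the frame of mould between -0.1 and 0.1 m and y of bar_blue_2 in the frame of mould between 0.05 and 0.066 m and z of bar_blue_2 in the frame of mould between 0.045 and 0.085 m)).
It fails at once if the cream-capped bottle is pushed more than 3 cm or tipped (distance of bottle_cream from where it was at the start of the episode above 0.03 m or angle between bottle_cream's own z axis and vertical above 0.4 rad).
It fails at once if the beaker is pushed more than 3 cm or tipped (distance of beaker from where it was at the start of the episode above 0.03 m or angle between beaker's own z axis and vertical above 0.4 rad).
Of bar_red_1, bar_red_2, bar_blue_1, bar_blue_2 only 3 to 4 are there at a start; the rules pass over those that are not, and their reading is None.
At some moment in a run one of rod, tray_red, tray_blue may be knocked a few centimetres aside while the robot is not near it.
Once in a run the grip may slacken for a moment while it holds something.
It also fails if it takes over 200 s, if anything falls off the work surface, if the arm or the gripper's body presses on something with over 40 N, if the wrist force passes 120 N, or if a joint passes its speed limit or range.

ROBOT

A 6-joint arm with a two-finger parallel gripper is mounted at the origin on a cart in front of the work surface, level with it; the furniture and walls round the work are solid. World frame = base frame: x ahead of the robot, y to its left, z up, the work surface at z = 0. Lengths are in m, angles in degrees, forces in N, time in s.
With the tool pointing down it reaches from about 0.2 to 0.875 m from the base axis. Payload 3.4 kg.
Tool frame: the origin (TCP) lies where the fingers leave the gripper's body, on its centre line; the fingertips stand 97 mm ahead of it and the grasp point (between the pads) lies 78 mm ahead of it; z points along the fingers, y is the direction in which the jaws open and shut (so a half turn about z gives the same grasp; the last joint's range is limited). The gripper opens to 94 mm and grips with 3 to 60 N. Pads are 16 mm wide; open, the fingers measure 119 mm over their backs; the gripper's body (75 mm by 177 mm) begins 78 mm behind the grasp point.
Start: joints at [-81.704, 15.808, 86.224, -0, 77.962, -6.933], TCP at [0.151, -0.555, 0.303] pointing down, gripper open.
Joint ranges: [-165.64, 165.64], [-43.16, 119.46], [12.63, 154.43], [-67.54, 247.53], [6.08, 155.33], [-154.97, 154.97]. Speed limits (degrees/s): [147.25, 147.25, 180, 180, 180, 180].

INTERFACE

Orientations are given as [roll, pitch, yaw] about the fixed x, y, z axes, in that order (R = Rz(yaw) Ry(pitch) Rx(roll)).
In Python, from bench import monitor, optics, hand_in gives the robot as it stands.
- The arm moves only by the shell command python3 -m pendant 'ROWS' [FORCE]. ROWS is JSON, a list of rows, each a list of 3 entries, a list of its own where there are three numbers: the closure, from 0 (fully open) to 1 (shut), then the shift along the world's x, y, z in m, then the turn about the world's z in rad. A call has 1 to 10 rows; each row shifts and turns the commanded pose from where the row before left it; what a row does not reach is not made up. A row lasts 1/10 s, in which the tool goes at most 50 mm and 8.59 degrees, less where a joint would pass 70% of its speed; a pose out of reach is approached as far as the arm can. A call with a gripper value outside its range is refused whole. The fingers move at their own pace and stop on an object; FORCE is the grip in N (left out, the last holds). Time passes only in rows, so rows that do not move let the fingers close. It gives the time, the measured TCP pose, the force and the opening at its end, in the units of the state.
- monitor.read_state(): the state, without advancing time (a new reading comes with each control period).
- optics.snapshot(name): name is "scene" or "side" or "wrist"; returns a dict with "frame" (384x512x3 uint8, red, green, blue), "z_map" (384x512 float32, m along the optical axis (not along the pixel's ray), 0 where there is no reading), "K" (3x3 intrinsics, pixels), "cam_to_world" (4x4, takes a point from camera to world coordinates). Camera axes: x right, y down, z forward; pixel columns grow to the right and rows downward; lengths in m; the calibration is good to about 2 mm. A picture is of the moment at which its call begins.
- hand_in(): hands the job in, once; it reports no verdict.
The state is a dict: "time_s": time; "qpos": joint angles; "dq": joint speeds; "effort": joint torques, N m; "ee_pos": TCP position; "tool_rot": TCP orientation; "force": force on the tool from outside, world axes, zero at the start; "wrist_torque": the same for the moment, N m; "opening": finger opening in m.
Only numpy, scipy, OpenCV 4.12 (cv2) and the standard library are available. Lean on these libraries where they do the work, as an engineer would, in place of code of your own. Each camera call takes 0.05 s, during which the arm holds its last target. There are 200 camera calls.

## Working session

There is one attempt and no reset: what is moved stays moved. The work goes in short steps, Python scripts to look and compute and a shell command to move; the robot and the scene stay as the last step left them, time stands still between calls to the robot, and variables do not carry over. Pictures are saved under pics/ and viewed, about 12 in all and at most 16, crops included, and the job is handed in when it is done.

```bash
mkdir -p pics; ls
cat > h.py <<'E'
import numpy as np,cv2
from bench import monitor,optics
def snap(n,f=None):
    s=optics.snapshot(n)
    if f: cv2.imwrite('pics/'+f,cv2.cvtColor(s['frame'],cv2.COLOR_RGB2BGR))
    np.savez('/tmp/'+n+'.npz',**s)
    return s
def pts(s):
    z=s['z_map'];v,u=np.mgrid[:z.shape[0],:z.shape[1]];K=s['K'];T=s['cam_to_world']
    P=np.stack([(u-K[0,2])/K[0,0]*z,(v-K[1,2])/K[1,1]*z,z],-1)@T[:3,:3].T+T[:3,3]
    P[z==0]=np.nan
    return P
E
python3 - <<'E'
from h import *
a=snap('scene');b=snap('side');print(monitor.read_state())
im=np.hstack([a['frame'],b['frame']]);
cv2.imwrite('pics/a.png',cv2.cvtColor(a['frame'],4));cv2.imwrite('pics/b.png',cv2.cvtColor(b['frame'],4))
for s in (a,b): print(s['cam_to_world'].round(3),s['K'][0,0])
E
```

```text
pics
{'time_s': 0.1, 'qpos': array([-8.17040020e+01,  1.58461118e+01,  8.62839643e+01,  1.55897924e-04,
        7.79625649e+01, -6.93199789e+00]), 'dq': array([ 0.00835524, -0.10195821, -0.18909098, -0.02767948,  0.05296239,
       -0.04714799]), 'effort': array([ 1.90722501e-03, -4.05456412e+01, -2.37780046e+01,  7.01879268e-02,
        2.98626325e-02, -4.92064305e-05]), 'ee_pos': array([ 0.15098669, -0.5544915 ,  0.30189792]), 'tool_rot': array([-1.79908055e+02, -1.13322648e-02,  1.52279542e+01]), 'force': array([ 0.12345034, -0.30658954, -0.04307043]), 'wrist_torque': array([-0.00556122, -0.07324943,  0.00180338]), 'opening': 0.09397099918315616}
[[-0.552 -0.563  0.615 -0.073]
 [-0.834  0.392 -0.389  0.445]
 [-0.023 -0.728 -0.686  0.845]
 [ 0.     0.     0.     1.   ]] 429.15429327963574
[[ 0.966 -0.083  0.244  0.368]
 [-0.257 -0.368  0.894 -0.848]
 [ 0.016 -0.926 -0.377  0.457]
 [ 0.     0.     0.     1.   ]] 362.8308110357315
```

View pics/a.png

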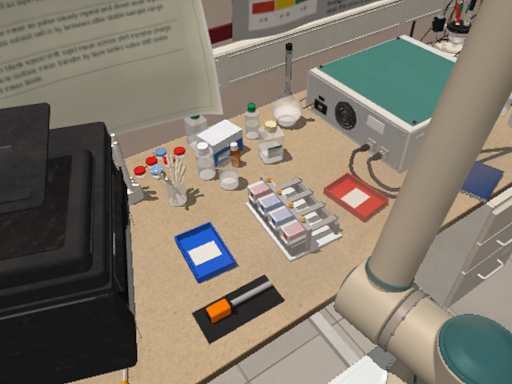

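View pics/b.png

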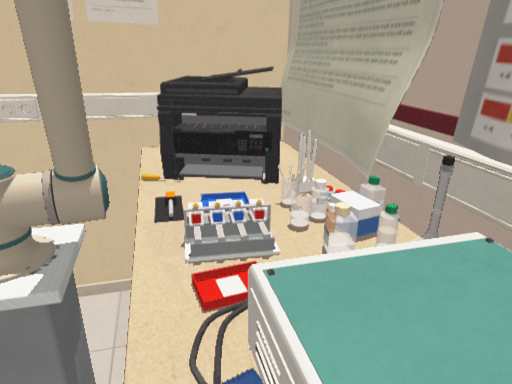

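The scene view shows the mould at (295,215), its four bars ordered red, blue, blue, red, and its rails facing -y. The blue tray is at (206,250), the red tray at (356,196), and the rod is on its mat at (238,307). The side view agrees. Next I'll measure them.

```bash
cat > loc.py <<'E'
from h import *
def rect(Q):
    (c,(w,h),a)=cv2.minAreaRect((Q[:,:2]*1000).astype(np.float32)); return np.round(c,1),round(w,1),round(h,1),round(a,2),'zmed',np.round(np.nanmedian(Q[:,2])*1000,1),len(Q)
def seg(s):
    P=pts(s);f=s['frame'];H=cv2.cvtColor(f,cv2.COLOR_RGB2HSV).astype(int);h,sa,v=H[...,0],H[...,1],H[...,2]
    ok=np.isfinite(P[...,2])&(P[...,0]>0.05)&(P[...,0]<.8)&(np.abs(P[...,1])<.6)
    red=((h<6)|(h>174))&(sa>150)&ok; blue=(h>105)&(h<125)&(sa>150)&ok; org=(h>6)&(h<18)&(sa>200)&(v>150)&ok
    blk=(v<50)&ok&(P[...,2]<.02)&(P[...,2]>-.01)
    return P,dict(red=red,blue=blue,orange=org,black=blk)
def comps(s,m=25):
    P,S=seg(s)
    for k,M in S.items():
        n,L,st,_=cv2.connectedComponentsWithStats(M.astype(np.uint8))
        for i in range(1,n):
            if st[i,4]>m: 
                Q=P[L==i]; print(k,st[i,:4],rect(Q),'zmax',(np.nanpercentile(Q[:,2],98)*1000).round(1))
E
python3 - <<'E'
from loc import *
for n in('scene','side'):
    s=dict(np.load('/tmp/%s.npz'%n));print(n);comps(s)
    P=pts(s);f=s['frame'].astype(int)
    # mould pixels: height between 5 and 120 around
    B=(P[...,0]>.2)&(P[...,0]<.65)&(P[...,1]>-.35)&(P[...,1]<.1)
    for lo,hi in((.006,.014),(.046,.054),(.08,.09),(.098,.11)):
        M=B&(P[...,2]>lo)&(P[...,2]<hi);Q=P[M]
        v,u=np.where(M); print(lo,rect(Q) if len(Q)>5 else 0,u.min() if len(u) else 0,u.max() if len(u) else 0)
E
```

```text
scene
red [325 173  63  44] (array([ 497.6, -234.3]), 162.8, 112.2, 4.99, 'zmed', np.float64(3.0), 788) zmax 22.8
blue [175 222  61  61] (array([565.9, 202.9]), 98.7, 167.2, 85.66, 'zmed', np.float64(4.5), 1619) zmax 23.5
orange [206 299  24  19] (array([399.9, 257.6]), 47.3, 45.2, 87.71, 'zmed', np.float64(30.8), 262) zmax 33.9
black [226 276  42  24] (array([415.5, 170.2]), 102.1, 17.9, 88.8, 'zmed', np.float64(3.1), 234) zmax 5.7
black [193 286  91  57] (array([382. , 212.2]), 188.7, 83.0, 87.07, 'zmed', np.float64(3.1), 1706) zmax 6.8
0.006 (array([ 513.4, -157.2]), 393.1, 226.0, 85.93, 'zmed', np.float64(9.8), 1613) 246 398
0.046 (array([ 510.7, -153.9]), 388.4, 210.6, 87.08, 'zmed', np.float64(50.3), 868) 248 375
0.08 (array([526.8,   3.8]), 68.0, 223.3, 85.71, 'zmed', np.float64(83.4), 1124) 248 312
0.098 (array([404.9,  17.2]), 43.4, 413.9, 74.4, 'zmed', np.float64(100.6), 82) 266 337
side
red [255 211   9   8] (array([605.7, -32.8]), 7.0, 22.0, 83.56, 'zmed', np.float64(64.1), 64) zmax 73.3
red [192 215   9   8] (array([445.1, -21.4]), 20.1, 5.9, 0.84, 'zmed', np.float64(63.
[... 208 characters left out ...]
oat64(6.9), 303) zmax 20.5
blue [234 212   9   8] (array([551.3, -28.5]), 5.6, 20.4, 83.01, 'zmed', np.float64(63.8), 58) zmax 73.0
blue [213 214   9   7] (array([497.6, -25.2]), 5.2, 20.3, 78.21, 'zmed', np.float64(64.2), 59) zmax 72.8
blue [229 370  32  14] (array([ 462.3, -471.8]), 40.6, 25.1, 16.35, 'zmed', np.float64(10.7), 195) zmax 12.3
0.006 (array([ 516.8, -160.3]), 392.3, 224.9, 86.35, 'zmed', np.float64(9.6), 1526) 184 279
0.046 (array([524., -46.]), 152.1, 221.8, 85.11, 'zmed', np.float64(50.0), 777) 184 270
0.08 (array([419.9,   7.7]), 71.2, 435.0, 87.49, 'zmed', np.float64(84.0), 666) 90 270
0.098 (array([406.6,  -3.3]), 413.2, 53.6, 0.65, 'zmed', np.float64(101.7), 133) 87 261
```

```bash
python3 -m pendant '[[0.4,[0.012,0.04,0],0.12],[0.4,[0.012,0.04,0],0.12],[0.4,[0.012,0.04,0],0.12],[0.4,[0.012,0.04,0],0.12],[0.4,[0.012,0.04,0],0.12],[0.4,[0.012,0.04,0],0.12],[0.4,[0.012,0.04,0],0.12],[0.4,[0.012,0.04,0],0.12],[0.4,[0.012,0.04,0],0.12],[0.4,[0.012,0.04,0],0.12]]' 60; python3 -m pendant '[[0.4,[0.013,0.04,0],0],[0.4,[0.013,0.04,0],0],[0.4,[0.013,0.04,0],0],[0.4,[0.013,0.04,0],0],[0.4,[0.013,0.04,0],0],[0.4,[0.013,0.04,0],0],[0.4,[0.013,0.04,0],0],[0.4,[0.013,0.04,0],0],[0.4,[0.013,0.04,0],0],[0.4,[0,0,0],0]]'
python3 - <<'E'
from loc import *
s=snap('wrist','w1.png');print(monitor.read_state()['ee_pos'],monitor.read_state()['tool_rot']);comps(s);print(s['cam_to_world'].round(3))
E
```

```text
time_s: 1.1
ee_pos: [0.2709, -0.1531, 0.3025]
tool_rot: [180.0, -0.0, 84.2]
force: [0.8, -0.1, 0.4]
opening: 0.0562
time_s: 2.1
ee_pos: [0.3892, 0.2092, 0.3022]
tool_rot: [180.0, -0.1, 84.3]
force: [-0.2, -0.2, -0.5]
opening: 0.0568
[0.38818818 0.2069114  0.3020292 ] [-1.79935193e+02  2.98924595e-02  8.42185353e+01]
red [316 311  12  10] (array([428.5, 118.9]), 10.8, 166.0, 11.24, 'zmed', np.float64(64.2), 97) zmax 267.5
blue [340 113 141  89] (array([558.8, 204.2]), 98.2, 145.5, 85.73, 'zmed', np.float64(3.7), 8598) zmax 22.8
black [213  79  81 159] (array([385.5, 212.5]), 187.3, 82.4, 88.31, 'zmed', np.float64(3.4), 7994) zmax 5.0
[[ 0.995 -0.097 -0.028  0.399]
 [-0.101 -0.954 -0.281  0.294]
 [ 0.     0.283 -0.959  0.385]
 [ 0.     0.     0.     1.   ]]
```

View pics/w1.png

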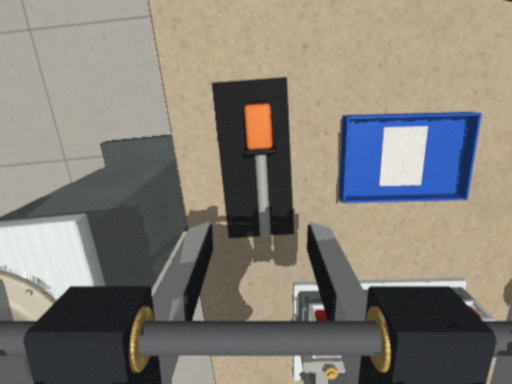

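The wrist view shows the grip at (258,127), the shaft tip at about (265,236) and the blue tray at (410,157). I'll fit the rod axis next.

```bash
cat > rod.py <<'E'
from h import *
def rodfit(s):
    P=pts(s);H=cv2.cvtColor(s['frame'],cv2.COLOR_RGB2HSV).astype(int)
    O=(H[...,0]>4)&(H[...,0]<20)&(H[...,1]>170)&(H[...,2]>120)&np.isfinite(P[...,2])&(P[...,2]<.15)&(P[...,1]>.03)
    Q=P[O];zt=np.percentile(Q[:,2],90);Q=Q[np.abs(Q[:,2]-zt)<.003]
    (c,wh,a)=cv2.minAreaRect((Q[:,:2]*1e3).astype(np.float32));print('grip top',np.round(c,1),np.round(wh,1),round(a,1),'z',round(zt*1e3,1),len(Q))
    c=np.array(c)/1e3
    return P,H,c,zt
E
python3 - <<'E'
from rod import *
s=dict(np.load('/tmp/wrist.npz'));P,H,c,zt=rodfit(s)
d=P[...,:2]-c
M=(d[...,1]<-.035)&(d[...,1]>-.14)&(abs(d[...,0])<.03)&(P[...,2]>.014)&(P[...,2]<.03)
Q=P[M];x=[];
for y in np.arange(-.13,-.035,.015):
    m=abs(Q[:,1]-c[1]-y)<.005; print(round(y,3),m.sum(),(np.median(Q[m],0)*1e3).round(1))
print('ymin',np.percentile(Q[:,1],1),Q[:,2].max())
E
```

```text
grip top [393.7 257.5] [46.9 27.1] 87.0 z 32.2 1056
-0.13 69 [389.1 128.4  22.5]
-0.115 84 [389.3 142.5  22.3]
-0.1 82 [390.2 157.7  22.4]
-0.085 91 [390.9 172.5  22.8]
-0.07 90 [391.1 187.5  22.6]
-0.055 92 [391.7 202.5  22.5]
-0.04 98 [392.7 217.3  22.4]
ymin 0.12536101727906301 0.025438469747817105
```

```bash
python3 -m pendant '[[0.4,[0.0055,0.0255,0],0.061],[0.4,[0,0.025,-0.03],0],[0.4,[0,0,-0.045],0],[0.4,[0,0,-0.045],0],[0.4,[0,0,-0.045],0],[0.4,[0,0,-0.02],0],[0.4,[0,0,-0.014],0],[0.4,[0,0,0],0]]' 60; python3 -c "
from bench import monitor;s=monitor.read_state();print(s['ee_pos'],s['tool_rot'],s['force'])"
```

```text
time_s: 2.95
ee_pos: [0.3924, 0.2538, 0.1022]
tool_rot: [-179.8, 0.1, 87.4]
force: [-0.6, -0.8, 0.1]
opening: 0.0562
[0.39236122 0.25383109 0.10224307] [-1.79781770e+02  1.42125175e-01  8.74055353e+01] [-0.61711188 -0.77736607  0.14380072]
```

```bash
python3 -m pendant '[[0.4,[0.001,0.003,0],0.005],[0.7,[0,0,0],0],[0.7,[0,0,0],0],[0.9,[0,0,0],0],[0.9,[0,0,0],0],[0.9,[0,0,0],0],[0.9,[0,0,0.01],0],[0.9,[0,0,0.04],0],[0.9,[0,0,0.04],0],[0.9,[0,0,0],0]]' 60
python3 - <<'E'
from loc import *
s=snap('side','s2.png');w=snap('wrist','w2.png')
t=monitor.read_state();print(t['ee_pos'],t['tool_rot'],t['force'],t['opening'])
from rod import *
P,H,c,zt=rodfit(w)
# mould top from wrist
for lo,hi in((.046,.054),(.08,.088),(.1,.109)):
    M=(P[...,2]>lo)&(P[...,2]<hi)&(P[...,1]<.06)&(P[...,0]>.4)&(P[...,0]<.68);print(lo,M.sum(), rect(P[M]) if M.sum()>5 else 0)
E
```

```text
time_s: 3.95
ee_pos: [0.3974, 0.2601, 0.1988]
tool_rot: [179.4, -0.3, 87.8]
force: [0.1, 0.7, -0.4]
opening: 0.0276
[0.39469165 0.25874845 0.19454312] [ 1.79882232e+02 -5.16632691e-02  8.77731455e+01] [ 0.18070748 -0.5301513  -0.56597653] 0.027873759020447104
grip top [397.3 259.3] [46.  26.8] 86.5 z 124.1 3674
0.046 0 0
0.08 0 0
0.1 0 0
```

View pics/w2.png

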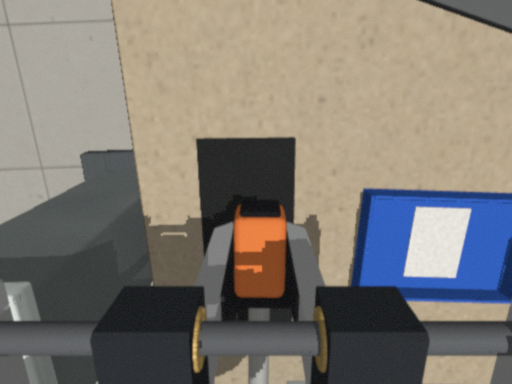

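```bash
python3 -m pendant '[[0.9,[0.022,-0.019,-0.015],-0.011],[0.9,[0.022,-0.019,-0.015],-0.011],[0.9,[0.0215,-0.02,-0.0145],-0.011],[0.9,[0,0,0],0],[0.9,[0,0,0],0],[0.9,[0,0,0],0]]' 60
cat > look.py <<'E'
from loc import *
import sys
n=sys.argv[1] if len(sys.argv)>1 else 'x'
t=monitor.read_state();print(t['time_s'],t['ee_pos'].round(4),t['tool_rot'].round(2),t['force'].round(1),round(t['opening'],4))
a=snap('scene');b=snap('side')
A=a['frame'][150:350,150:390];B=b['frame'][170:310,130:300]
r=lambda i:cv2.resize(i,None,fx=600/i.shape[0]*.66,fy=600/i.shape[0]*.66,interpolation=2)
A=cv2.resize(A,(420,350),interpolation=2);B=cv2.resize(B,(380,313),interpolation=2);B=np.vstack([B,np.zeros((37,380,3),np.uint8)])
cv2.imwrite('pics/%s.png'%n,cv2.cvtColor(np.hstack([A,B]),4))
E
python3 look.py l1
python3 - <<'E'
from h import *
# shaft points in scene view: z in .055-.08, y between .09 and .19
for n in('scene','side'):
    s=dict(np.load('/tmp/%s.npz'%n));P=pts(s)
    M=(P[...,2]>.05)&(P[...,2]<.085)&(P[...,1]>.05)&(P[...,1]<.16)&(abs(P[...,0]-.455)<.03);Q=P[M]
    print(n,len(Q))
    for y in np.arange(.06,.16,.015):
        m=abs(Q[:,1]-y)<.0075
        if m.sum()>2: print(round(y,3),m.sum(),(np.median(Q[m],0)*1e3).round(1),(Q[m,2].max()*1e3).round(1))
    if len(Q): print('ymin',Q[:,1].min())
E
```

```text
time_s: 4.65
ee_pos: [0.4589, 0.2009, 0.1485]
tool_rot: [-179.9, 0.0, 85.9]
force: [-0.2, 0.2, -2.0]
opening: 0.0275
4.65 [0.4589 0.2009 0.1485] [-1.7987e+02  2.0000e-02  8.5890e+01] [-0.2  0.2 -2. ] 0.0275
scene 138
0.06 3 [442.6  66.7  66.4] 66.4
0.075 32 [443.7  75.5  66.1] 68.8
0.09 36 [444.5  90.1  65.4] 69.1
0.105 35 [446.3 105.2  65.9] 70.1
0.12 32 [446.4 119.1  65.6] 69.4
ymin 0.06510171635548773
side 45
0.09 10 [448.6  91.2  66.1] 67.6
0.105 9 [450.9 103.5  66.4] 68.0
0.12 8 [452.8 120.4  66.4] 67.8
0.135 9 [452.3 135.3  66.4] 67.5
0.15 7 [455.7 150.3  66.7] 68.6
ymin 0.08351188016769118
```

View pics/l1.png

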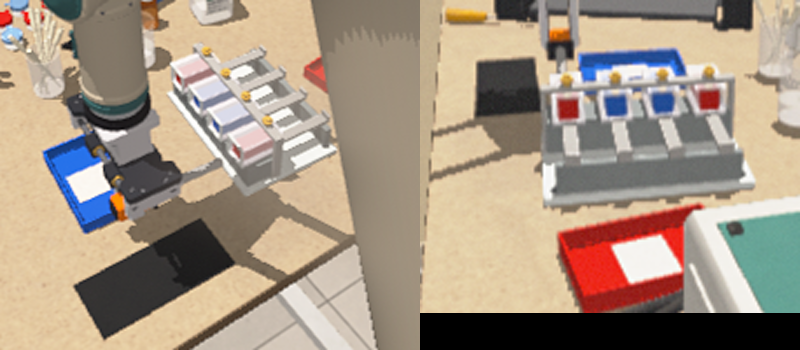

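```bash
python3 -m pendant '[[0.9,[0.002,0,0.0015],0],[0.9,[-0.0007,-0.01,0],0],[0.9,[-0.0007,-0.01,0],0],[0.9,[-0.0007,-0.01,0],0],[0.9,[-0.0007,-0.01,0],0],[0.9,[-0.0007,-0.01,0],0],[0.9,[-0.0007,-0.01,0],0],[0.9,[0,0,0],0]]' 60
```

```text
time_s: 5.55
ee_pos: [0.458, 0.1397, 0.151]
tool_rot: [179.9, -0.0, 85.8]
force: [0.1, 0.9, -1.9]
opening: 0.0274
```

```bash
python3 -m pendant '[[0.9,[-0.0007,-0.01,0],0],[0.9,[-0.0007,-0.01,0],0],[0.9,[-0.0007,-0.01,0],0],[0.9,[-0.0005,-0.006,0],0],[0.9,[0,0,0],0],[0.9,[0,0,0],0]]' 60
cat > bars.py <<'E'
from loc import *
def bars(s):
    P,S=seg(s);o=np.array([.5247,-.0286]);a=np.radians(-4.15);ex=np.array([np.cos(a),np.sin(a)]);ey=np.array([-ex[1],ex[0]])
    d=P[...,:2]-o;mx=d@ex*1e3;my=d@ey*1e3
    for i,x in enumerate((-81,-27,27,81)):
        for k in('red','blue'):
            M=S[k]&(abs(mx-x)<16)&(my<40)&(my>-95)&(P[...,2]>.04)&(P[...,2]<.12)
            if M.sum()>8:
                Q=P[M];T=M&(P[...,2]>.068)
                print('tube',i+1,k,M.sum(),'y %.1f..%.1f'%(np.percentile(my[M],2),np.percentile(my[M],98)),'xmed %.1f'%np.median(mx[M]),'z98 %.1f'%(np.percentile(Q[:,2],98)*1e3),'world',(np.median(Q,0)*1e3).round(1),'top rect',rect(P[T]) if T.sum()>8 else 0)
E
python3 -c "
from bars import *
t=monitor.read_state();print(t['ee_pos'],t['force'],t['opening'])
bars(snap('side'))"
```

```text
time_s: 6.15
ee_pos: [0.4552, 0.1043, 0.1506]
tool_rot: [-180.0, 0.0, 85.8]
force: [0.6, 0.2, -1.0]
opening: 0.0281
[0.45517316 0.10433168 0.15064018] [ 0.63300268  0.19559138 -1.03411233] 0.028126874803302913
tube 1 red 170 y -72.9..-23.4 xmed -80.5 z98 75.3 world [440.1 -90.6  73.3] top rect (array([441.3, -69.6]), 51.9, 21.1, 83.76, 'zmed', np.float64(74.1), 110)
tube 2 blue 59 y -0.7..3.8 xmed -27.2 z98 73.2 world [497.7 -25.3  64.4] top rect (array([497.8, -24.9]), 4.6, 20.1, 84.17, 'zmed', np.float64(71.1), 18)
tube 3 blue 59 y -0.8..3.8 xmed 28.7 z98 73.7 world [553.4 -29.   64.4] top rect (array([551. , -28.5]), 3.1, 20.3, 81.94, 'zmed', np.float64(71.0), 20)
tube 4 red 63 y -0.4..5.1 xmed 80.9 z98 73.5 world [605.5 -32.8  64.6] top rect (array([605.7, -31.8]), 4.9, 21.8, 85.88, 'zmed', np.float64(70.9), 19)
```

```bash
python3 -m pendant '[[0.9,[0.0017,0.024,0],0],[0.9,[0.0017,0.024,0],0],[0.9,[0.0017,0.024,0],0],[0.9,[0.0017,0.024,0],0],[0.9,[0.027,-0.002,0],0],[0.9,[0.027,-0.002,0],0],[0.9,[0,0,0],0],[0.9,[0,0,0],0],[0.9,[0,0,0],0]]' 60;  python3 -c "
from bars import *
t=monitor.read_state();print(t['ee_pos'],t['tool_rot'],t['opening'])
s=snap('side');bars(s);a=snap('scene');
for s in (a,s):
    P=pts(s);M=(P[...,2]>.05)&(P[...,2]<.085)&(P[...,1]>.06)&(P[...,1]<.15)&(abs(P[...,0]-.51)<.03);Q=P[M]
    for y in (.08,.1,.12,.14):
        m=abs(Q[:,1]-y)<.01
        if m.sum()>2: print(y,m.sum(),(np.median(Q[m],0)*1e3).round(1),(Q[m,2].max()*1e3).round(1))
"
```

```text
time_s: 7.1
ee_pos: [0.5147, 0.1966, 0.1503]
tool_rot: [-179.9, 0.0, 85.9]
force: [0.5, 0.3, -1.4]
opening: 0.0279
[0.51469531 0.19663802 0.15027678] [-1.79877212e+02  3.18664921e-02  8.58875987e+01] 0.02785507785831758
tube 1 red 172 y -73.1..-23.7 xmed -80.6 z98 75.4 world [439.6 -90.2  73.2] top rect (array([441.2, -70.4]), 52.7, 21.2, 83.71, 'zmed', np.float64(74.0), 115)
tube 2 blue 59 y -0.9..3.9 xmed -27.2 z98 73.0 world [497.7 -25.4  64.4] top rect (array([497.8, -25.1]), 4.8, 20.4, 87.87, 'zmed', np.float64(70.8), 18)
tube 3 blue 60 y -1.5..4.9 xmed 27.3 z98 74.0 world [552.  -29.1  63.9] top rect (array([550.8, -29.4]), 6.5, 20.5, 85.39, 'zmed', np.float64(71.5), 20)
tube 4 red 62 y -0.0..4.8 xmed 80.7 z98 73.3 world [605.2 -32.1  64.3] top rect (array([605.6, -31.8]), 4.0, 20.5, 81.24, 'zmed', np.float64(70.8), 18)
0.08 44 [501.   81.1  67.1] 71.1
0.1 41 [502.7 100.9  67.6] 70.7
0.12 38 [503.1 118.5  67.8] 72.1
0.08 9 [504.9  84.9  66.8] 69.2
0.1 12 [506.7 101.   67.2] 68.6
0.12 12 [507.1 119.6  67.6] 69.3
0.14 10 [508.9 138.9  67. ] 68.7
```

```bash
python3 -m pendant '[[0.9,[-0.0005,-0.01,0],0],[0.9,[-0.0007,-0.01,0],0],[0.9,[-0.0007,-0.01,0],0],[0.9,[-0.0007,-0.01,0],0],[0.9,[-0.0007,-0.01,0],0],[0.9,[-0.0007,-0.01,0],0],[0.9,[-0.0007,-0.01,0],0],[0.9,[-0.0007,-0.01,0],0],[0.9,[-0.0007,-0.01,0],0],[0.9,[-0.0004,-0.005,0],0]]' 60; python3 -m pendant '[[0.9,[0,0,0],0],[0.9,[0,0,0],0]]'; python3 -c "
from bars import *
bars(snap('side'))"
```

```text
time_s: 8.2
ee_pos: [0.5092, 0.1002, 0.1507]
tool_rot: [-180.0, 0.0, 85.8]
force: [-0.6, 1.1, -0.8]
opening: 0.0275
time_s: 8.4
ee_pos: [0.5095, 0.1014, 0.1507]
tool_rot: [180.0, 0.0, 85.8]
force: [-0.2, 0.7, -1.6]
opening: 0.0277
tube 1 red 166 y -72.7..-22.9 xmed -80.6 z98 75.3 world [440.  -90.6  72.9] top rect (array([441.4, -69.1]), 55.1, 21.0, 83.63, 'zmed', np.float64(74.2), 110)
tube 2 blue 170 y -72.4..-20.1 xmed -26.9 z98 75.4 world [494.2 -93.4  73. ] top rect (array([494.6, -73. ]), 54.4, 23.0, 86.85, 'zmed', np.float64(73.9), 113)
tube 3 blue 58 y -1.6..4.5 xmed 28.4 z98 73.1 world [552.9 -29.   63.5] top rect (array([551. , -28.1]), 20.2, 5.0, 0.74, 'zmed', np.float64(70.9), 18)
tube 4 red 62 y -1.0..4.6 xmed 80.9 z98 73.4 world [605.6 -32.6  64.6] top rect (array([605.3, -32.7]), 21.6, 6.3, 2.09, 'zmed', np.float64(70.7), 21)
```

Same pattern for tube 3.

```bash
python3 -m pendant '[[0.9,[0.0017,0.024,0],0],[0.9,[0.0017,0.024,0],0],[0.9,[0.0017,0.024,0],0],[0.9,[0.0017,0.024,0],0],[0.9,[0.027,-0.002,0],0],[0.9,[0.027,-0.002,0],0],[0.9,[0,0,0],0],[0.9,[0,0,0],0],[0.9,[0,0,0],0]]' 60;  python3 -c "
from bars import *
t=monitor.read_state();print(t['ee_pos'],t['tool_rot'],t['opening'])
s=snap('side');bars(s);a=snap('scene');
for s in (a,s):
    P=pts(s);M=(P[...,2]>.05)&(P[...,2]<.085)&(P[...,1]>.06)&(P[...,1]<.15)&(abs(P[...,0]-.56)<.03);Q=P[M]
    for y in (.08,.1,.12,.14):
        m=abs(Q[:,1]-y)<.01
        if m.sum()>2: print(y,m.sum(),(np.median(Q[m],0)*1e3).round(1),(Q[m,2].max()*1e3).round(1))
"
```

```text
time_s: 9.35
ee_pos: [0.569, 0.1937, 0.1503]
tool_rot: [-179.9, 0.0, 85.9]
force: [0.2, -0.1, -1.5]
opening: 0.0279
[0.56903284 0.1937303  0.150259  ] [-1.79879634e+02  2.70435797e-02  8.58908800e+01] 0.027868939018855662
tube 1 red 169 y -73.4..-23.6 xmed -80.8 z98 75.6 world [439.6 -90.5  73.2] top rect (array([441.2, -70.9]), 52.9, 21.1, 83.95, 'zmed', np.float64(74.0), 110)
tube 2 blue 170 y -72.1..-21.8 xmed -26.9 z98 75.2 world [494.4 -92.2  73.1] top rect (array([494.4, -72. ]), 58.0, 22.7, 87.37, 'zmed', np.float64(73.9), 113)
tube 3 blue 60 y -0.8..3.9 xmed 27.4 z98 73.7 world [552.2 -29.3  63.9] top rect (array([551.1, -28.8]), 4.4, 20.6, 86.03, 'zmed', np.float64(70.5), 20)
tube 4 red 62 y -1.3..4.8 xmed 81.0 z98 73.8 world [605.7 -32.8  64.4] top rect (array([605.7, -32.7]), 6.1, 21.7, 85.83, 'zmed', np.float64(71.1), 20)
0.08 37 [555.1  80.1  67.2] 70.7
0.1 40 [557.5  99.3  66.9] 71.8
0.12 39 [557.8 119.7  67.3] 72.3
0.14 5 [559.  140.6  60.5] 64.7
0.08 10 [559.   83.1  67.4] 69.2
0.1 10 [560.4  98.9  67.7] 69.3
0.12 11 [560.3 119.8  66.8] 68.2
0.14 12 [563.5 141.   66.7] 69.1
```

```bash
python3 -m pendant '[[0.9,[-0.0007,-0.01,0],0],[0.9,[-0.0007,-0.01,0],0],[0.9,[-0.0007,-0.01,0],0],[0.9,[-0.0007,-0.01,0],0],[0.9,[-0.0007,-0.01,0],0],[0.9,[-0.0007,-0.01,0],0],[0.9,[-0.0007,-0.01,0],0],[0.9,[-0.0007,-0.01,0],0],[0.9,[-0.0007,-0.01,0],0],[0.9,[-0.0004,-0.006,0],0]]' 60; python3 -m pendant '[[0.9,[0,0,0],0],[0.9,[0,0,0],0]]'; python3 -c "
from bars import *
bars(snap('side'))"
```

```text
time_s: 10.45
ee_pos: [0.5634, 0.0962, 0.1507]
tool_rot: [-180.0, 0.0, 85.8]
force: [-0.6, 0.4, -1.2]
opening: 0.0273
time_s: 10.65
ee_pos: [0.5636, 0.0973, 0.1506]
tool_rot: [-180.0, 0.0, 85.8]
force: [-0.0, -0.3, -1.6]
opening: 0.0273
tube 1 red 165 y -73.4..-22.7 xmed -80.6 z98 75.4 world [439.8 -91.2  73. ] top rect (array([441.1, -70.1]), 52.7, 21.0, 83.81, 'zmed', np.float64(73.9), 108)
tube 2 blue 159 y -72.0..-26.7 xmed -27.2 z98 75.1 world [493.2 -94.3  72.4] top rect (array([493.9, -75. ]), 46.9, 23.0, 88.55, 'zmed', np.float64(73.8), 100)
tube 3 blue 168 y -72.4..-24.2 xmed 26.6 z98 75.2 world [546.9 -97.   72.3] top rect (array([548.5, -77.4]), 52.2, 22.6, 85.32, 'zmed', np.float64(73.9), 107)
tube 4 red 62 y -0.5..5.2 xmed 80.8 z98 73.8 world [605.4 -32.5  63.9] top rect (array([605.3, -33.2]), 3.5, 20.6, 86.29, 'zmed', np.float64(71.0), 19)
```

```bash
python3 -m pendant '[[0.9,[0.0017,0.024,0],0],[0.9,[0.0017,0.024,0],0],[0.9,[0.0017,0.024,0],0],[0.9,[0.0017,0.024,0],0],[0.9,[0.027,-0.002,0],0],[0.9,[0.027,-0.002,0],0],[0.9,[0,0,0],0],[0.9,[0,0,0],0],[0.9,[0,0,0],0]]' 60;  python3 -c "
from bars import *
t=monitor.read_state();print(t['ee_pos'],t['tool_rot'],t['opening'])
s=snap('side');bars(s);a=snap('scene');
for s in (a,s):
    P=pts(s);M=(P[...,2]>.05)&(P[...,2]<.085)&(P[...,1]>.06)&(P[...,1]<.15)&(abs(P[...,0]-.614)<.03);Q=P[M]
    for y in (.08,.1,.12,.14):
        m=abs(Q[:,1]-y)<.01
        if m.sum()>2: print(y,m.sum(),(np.median(Q[m],0)*1e3).round(1),(Q[m,2].max()*1e3).round(1))
"
```

```text
time_s: 11.6
ee_pos: [0.6232, 0.1898, 0.1502]
tool_rot: [-179.9, 0.0, 85.9]
force: [0.0, 0.5, -1.3]
opening: 0.0275
[0.62320497 0.18978487 0.1502419 ] [-1.79884297e+02  2.26540737e-02  8.58916575e+01] 0.027460905843673743
tube 1 red 168 y -73.2..-23.0 xmed -80.9 z98 75.3 world [439.5 -89.7  73.2] top rect (array([441.2, -70.5]), 54.9, 21.2, 83.85, 'zmed', np.float64(74.0), 114)
tube 2 blue 169 y -71.7..-21.3 xmed -26.9 z98 75.5 world [494.4 -93.3  73.1] top rect (array([496.9, -71.8]), 53.4, 23.4, 80.58, 'zmed', np.float64(74.1), 111)
tube 3 blue 171 y -72.3..-22.6 xmed 26.0 z98 75.3 world [546.9 -95.4  72.7] top rect (array([548.1, -76.8]), 52.8, 22.6, 86.2, 'zmed', np.float64(73.9), 107)
tube 4 red 62 y -1.0..4.5 xmed 80.9 z98 73.6 world [605.6 -32.8  64.1] top rect (array([605.7, -32.5]), 4.8, 21.7, 87.05, 'zmed', np.float64(71.2), 19)
0.08 37 [610.3  80.3  66.1] 71.1
0.1 36 [611.2  99.1  66.9] 71.3
0.12 38 [612.4 118.8  66.8] 72.5
0.14 19 [612.4 140.1  65.4] 70.1
0.08 12 [612.3  78.5  66.9] 67.8
0.1 13 [613.5  99.5  67.8] 68.2
0.12 12 [614.7 119.1  67. ] 69.4
0.14 13 [616.3 140.6  67.7] 68.6
```

```bash
python3 -m pendant '[[0.9,[-0.0007,-0.01,0],0],[0.9,[-0.0007,-0.01,0],0],[0.9,[-0.0007,-0.01,0],0],[0.9,[-0.0007,-0.01,0],0],[0.9,[-0.0007,-0.01,0],0],[0.9,[-0.0007,-0.01,0],0],[0.9,[-0.0007,-0.01,0],0],[0.9,[-0.0007,-0.01,0],0],[0.9,[-0.0007,-0.01,0],0],[0.9,[-0.0004,-0.006,0],0]]' 60; python3 -m pendant '[[0.9,[0,0,0],0],[0.9,[0,0,0],0]]'; python3 -c "
from bars import *
bars(snap('side'))"
```

```text
time_s: 12.7
ee_pos: [0.6175, 0.0921, 0.1507]
tool_rot: [-180.0, 0.0, 85.8]
force: [0.2, 1.4, -1.1]
opening: 0.0277
time_s: 12.9
ee_pos: [0.6177, 0.0933, 0.1506]
tool_rot: [-180.0, 0.0, 85.8]
force: [0.2, -0.4, -0.8]
opening: 0.0278
tube 1 red 173 y -73.1..-22.4 xmed -80.8 z98 75.5 world [439.8 -90.3  72.8] top rect (array([441.4, -69.2]), 53.8, 21.2, 83.81, 'zmed', np.float64(73.9), 116)
tube 2 blue 167 y -71.5..-20.5 xmed -26.9 z98 75.1 world [494.  -93.3  73. ] top rect (array([494.6, -71.1]), 53.5, 23.1, 86.91, 'zmed', np.float64(73.8), 110)
tube 3 blue 163 y -73.0..-25.6 xmed 26.4 z98 75.1 world [546.8 -97.4  72.5] top rect (array([547.7, -78.4]), 52.0, 22.5, 87.2, 'zmed', np.float64(73.8), 100)
tube 4 red 180 y -72.2..-20.9 xmed 78.7 z98 75.3 world [599.7 -97.4  72.1] top rect (array([602. , -79.6]), 56.4, 23.0, 87.62, 'zmed', np.float64(73.9), 110)
```

```bash
python3 -m pendant '[[0.9,[0.0017,0.025,0],0],[0.9,[0.0017,0.025,0],0],[0.9,[0.0017,0.025,0],0],[0.9,[0.0017,0.025,0],0],[0.9,[-0.03,0.01,0.03],0.01],[0.9,[-0.04,0.012,0.02],0.01],[0.9,[-0.04,0.012,0],0.01],[0.9,[-0.04,0.012,0],0.003],[0.9,[-0.04,0.012,0],0],[0.9,[-0.035,0.012,0],0]]' 60;python3 -m pendant '[[0.9,[0,0,0],0],[0.9,[0,0,0],0]]';  python3 -c "
from rod import *
t=monitor.read_state();print(t['ee_pos'],t['tool_rot'],t['opening'])
s=snap('wrist');P,*_=rodfit(s)
from loc import comps,rect
comps(s,200)
a=snap('scene');P=pts(a);M=(P[...,2]>.05)&(P[...,1]>.3)&(P[...,0]>.25)&(P[...,0]<.55);print('printer ymin',np.percentile(P[M][:,1],1) if M.sum() else None)"
```

```text
time_s: 13.95
ee_pos: [0.3972, 0.2642, 0.2008]
tool_rot: [-180.0, -0.0, 87.8]
force: [0.2, 0.5, -1.0]
opening: 0.0274
time_s: 14.15
ee_pos: [0.3993, 0.2643, 0.2011]
tool_rot: [179.9, -0.0, 87.9]
force: [0.8, 0.4, -1.1]
opening: 0.0276
[0.39927582 0.2642667  0.20113161] [ 1.79900787e+02 -2.29576462e-02  8.78933614e+01] 0.027569401452552395
grip top [400.6 264. ] [45.9 26.9] 88.3 z 128.8 3660
blue [348 193 164 112] (array([524.1, 214.4]), 117.4, 232.1, 75.26, 'zmed', np.float64(3.7), 12224) zmax 22.7
black [196 143  95 114] (array([386.4, 253. ]), 107.4, 82.2, 88.51, 'zmed', np.float64(3.3), 6404) zmax 4.7
black [227 308  22  13] (array([373.6, 134.2]), 15.7, 21.4, 87.3, 'zmed', np.float64(3.3), 270) zmax 4.6
black [270 309  18  12] (array([415. , 131.8]), 15.8, 17.3, 88.75, 'zmed', np.float64(3.2), 201) zmax 4.5
printer ymin 0.3019444964404322
```

```bash
python3 -m pendant '[[0.9,[-0.008,0.006,-0.02],0],[0.9,[0,0,-0.04],0],[0.9,[0,0,-0.025],0],[0.9,[0,0,-0.008],0],[0.9,[0,0,-0.0045],0],[0.9,[0,0,0],0],[0.9,[0,0,0],0],[0.4,[0,0,0],0],[0.4,[0,0,0],0],[0.4,[0,0,0],0]]' 60;python3 -m pendant '[[0.4,[0,0,0],0],[0.4,[0,0,0.05],0],[0.4,[0,0,0.05],0],[0.4,[0,-0.04,0.05],0],[0.4,[0,-0.04,0.05],0],[0.4,[0,0,0],0]]';  python3 -c "
from loc import *;from rod import rodfit
t=monitor.read_state();print(t['ee_pos'],t['tool_rot'],t['opening'])
s=snap('wrist','w3.png');P,H,c,zt=rodfit(s)
comps(s,200)
d=P[...,:2]-c;M=(d[...,1]<-.035)&(d[...,1]>-.15)&(abs(d[...,0])<.03)&(P[...,2]>.014)&(P[...,2]<.03);Q=P[M];i=Q[:,1]<np.percentile(Q[:,1],5);print('tip',Q[i].mean(0),Q[:,1].min())"
```

```text
time_s: 15.25
ee_pos: [0.392, 0.2698, 0.1034]
tool_rot: [179.9, -0.0, 87.8]
force: [-0.3, 0.3, -0.1]
opening: 0.0483
time_s: 15.85
ee_pos: [0.3936, 0.2058, 0.2863]
tool_rot: [179.4, -0.1, 87.6]
force: [0.9, -0.2, -0.4]
opening: 0.0565
[0.39360587 0.2057762  0.28633602] [ 1.79406381e+02 -1.31325888e-01  8.76317081e+01] 0.056501927802668224
grip top [394.4 268.5] [45.6 26.8] 87.6 z 32.2 1093
blue [334 120 149  92] (array([559.1, 204.1]), 98.3, 145.7, 85.67, 'zmed', np.float64(3.7), 9106) zmax 22.8
black [209  77  76 163] (array([385.8, 212.5]), 187.5, 82.5, 88.12, 'zmed', np.float64(3.4), 8676) zmax 4.9
tip [0.38838506 0.13755574 0.02214528] 0.13458289313658708
```

View pics/w3.png

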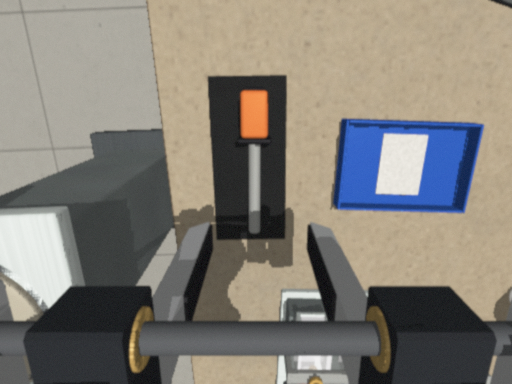

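The wrist view shows the rod back inside its mat, grip at (254,113) and tip at (254,230). The blue tray hasn't moved. Next I move above the tube 2 bar.

```bash
python3 -m pendant '[[0.55,[0.013,-0.035,0],-0.01],[0.55,[0.013,-0.035,0],-0.01],[0.55,[0.013,-0.035,0],-0.013],[0.55,[0.013,-0.035,0],0],[0.55,[0.013,-0.035,0],0],[0.55,[0.013,-0.035,0],0],[0.55,[0.012,-0.035,0],0],[0.55,[0.011,-0.031,-0.04],0],[0.55,[0,0,-0.04],0],[0.55,[0,0,0],0]]' 25; python3 -c "
from bars import *
t=monitor.read_state();print(t['ee_pos'],t['tool_rot'],t['opening'])
s=snap('wrist','w4.png');bars(s);bars(snap('side'))"
```

```text
time_s: 16.9
ee_pos: [0.4885, -0.0669, 0.1965]
tool_rot: [-179.2, -0.2, 85.8]
force: [-1.1, 0.1, -0.9]
opening: 0.0422
[ 0.48846321 -0.06685519  0.19653125] [-179.19628124   -0.19443155   85.79476041] 0.042199557214389456
tube 1 red 2477 y -63.2..-9.8 xmed -79.5 z98 76.4 world [443.3 -51.7  75. ] top rect (array([443.4, -61.7]), 58.8, 23.2, 84.15, 'zmed', np.float64(75.1), 2252)
tube 2 blue 2882 y -65.1..-9.0 xmed -25.1 z98 76.5 world [497.2 -61.1  75.1] top rect (array([497.7, -64.7]), 58.6, 24.1, 85.42, 'zmed', np.float64(75.2), 2765)
tube 3 blue 3332 y -65.1..-9.3 xmed 26.6 z98 76.5 world [548.7 -65.3  75. ] top rect (array([550.5, -68.7]), 58.4, 23.3, 85.68, 'zmed', np.float64(75.1), 2965)
tube 4 red 3943 y -65.7..-9.6 xmed 78.3 z98 76.4 world [600.2 -69.5  74.8] top rect (array([604. , -73.1]), 58.6, 23.9, 85.51, 'zmed', np.float64(75.0), 3204)
tube 1 red 167 y -73.4..-22.2 xmed -80.7 z98 75.1 world [439.6 -90.6  73.3] top rect (array([441.2, -69.9]), 51.2, 21.0, 83.79, 'zmed', np.float64(74.0), 108)
tube 2 blue 164 y -72.3..-21.0 xmed -27.0 z98 75.1 world [493.6 -92.3  73.1] top rect (array([495.6, -72.7]), 54.0, 21.2, 80.56, 'zmed', np.float64(74.0), 106)
tube 3 blue 169 y -72.3..-22.9 xmed 26.3 z98 75.4 world [546.7 -95.3  72.5] top rect (array([548.5, -77. ]), 51.9, 22.6, 85.45, 'zmed', np.float64(73.8), 107)
tube 4 red 180 y -72.2..-22.9 xmed 79.0 z98 75.1 world [599.7 -98.   71.8] top rect (array([602. , -79.5]), 54.3, 22.0, 85.25, 'zmed', np.float64(73.8), 107)
```

View pics/w4.png

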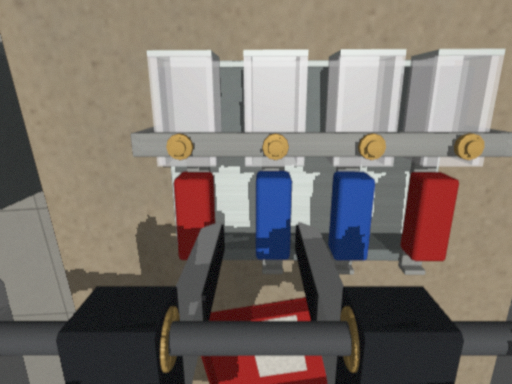

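```bash
python3 -m pendant '[[0.55,[0,0,0],0],[0.55,[0,0,0],0]]'; python3 -c "
from bars import *
t=monitor.read_state();print(t['ee_pos'],t['tool_rot'],t['opening'])
s=snap('wrist');bars(s)"
```

```text
time_s: 17.2
ee_pos: [0.4931, -0.0672, 0.2044]
tool_rot: [179.8, 0.0, 85.9]
force: [-0.0, 0.1, 0.0]
opening: 0.0424
[ 0.49311862 -0.06721557  0.20438205] [1.79798810e+02 3.22014978e-02 8.59444855e+01] 0.04243389048845408
tube 1 red 2722 y -64.9..-9.8 xmed -78.4 z98 76.5 world [443.9 -55.4  75.1] top rect (array([443.5, -61.6]), 58.4, 23.5, 84.81, 'zmed', np.float64(75.2), 2501)
tube 2 blue 2690 y -65.3..-9.0 xmed -24.9 z98 76.4 world [497.2 -61.2  75.1] top rect (array([497.3, -64.6]), 58.9, 23.4, 84.39, 'zmed', np.float64(75.2), 2594)
tube 3 blue 2895 y -64.7..-9.3 xmed 27.4 z98 76.4 world [549.6 -63.8  75. ] top rect (array([550.4, -68.5]), 57.9, 23.3, 86.23, 'zmed', np.float64(75.1), 2633)
tube 4 red 3522 y -65.7..-9.6 xmed 78.6 z98 76.4 world [600.5 -69.7  74.8] top rect (array([603.8, -73.1]), 58.7, 23.6, 85.88, 'zmed', np.float64(75.0), 2891)
```

```bash
python3 -m pendant '[[0.55,[0.003,0,-0.03],0],[0.55,[0,0,-0.0275],0],[0.55,[0,0,0],0],[0.55,[0,0,0],0],[0.8,[0,0,0],0],[0.8,[0,0,0],0],[0.8,[0,0,0],0],[0.8,[0,0,0],0]]' 25; python3 -m pendant '[[0.8,[0,0,0.01],0],[0.8,[0,0,0.03],0],[0.8,[0,0,0.04],0],[0.8,[0,0,0.03],0],[0.8,[0,0,0],0]]'
```

```text
time_s: 18.05
ee_pos: [0.4959, -0.0679, 0.1464]
tool_rot: [179.9, 0.0, 85.9]
force: [-0.7, 0.6, 6.3]
opening: 0.0237
time_s: 18.55
ee_pos: [0.4973, -0.0683, 0.2599]
tool_rot: [179.5, 0.1, 85.9]
force: [0.5, -0.7, -1.2]
opening: 0.0238
```

```bash
python3 -m pendant '[[0.8,[0.003,0.035,0],0],[0.8,[0.004,0.04,0],0],[0.8,[0.004,0.04,0],0],[0.8,[0.004,0.04,0],0],[0.8,[0.004,0.04,0],0],[0.8,[0.004,0.04,0],0],[0.8,[0.004,0.02,0],0],[0.8,[0.002,0.02,0],0],[0.8,[0,0,0],0],[0.8,[0,0,0],0]]'; python3 -c "
from loc import *
t=monitor.read_state();print(t['ee_pos'],t['opening'])
comps(snap('wrist'),150);print('scene');comps(snap('scene'),100)"
```

```text
time_s: 19.55
ee_pos: [0.5235, 0.2071, 0.2542]
tool_rot: [-179.9, 0.1, 85.9]
force: [-1.2, 0.6, -0.3]
opening: 0.0237
[0.52351955 0.20705489 0.25419244] 0.023722297481211116
blue [222 129 151 173] (array([559.4, 204.3]), 98.3, 144.3, 85.68, 'zmed', np.float64(6.0), 14028) zmax 183.9
black [ 73  84 105 175] (array([386.2, 212.7]), 188.3, 82.4, 88.52, 'zmed', np.float64(3.4), 9424) zmax 5.0
scene
red [275 173  21  15] (array([634. , -97.6]), 53.1, 130.0, 52.82, 'zmed', np.float64(74.6), 142) zmax 77.9
red [325 178  17  22] (array([ 548.3, -203.3]), 46.0, 104.2, 48.08, 'zmed', np.float64(3.4), 160) zmax 23.3
red [309 211  24  14] (array([462.6, -61.5]), 57.1, 69.2, 87.12, 'zmed', np.float64(74.6), 154) zmax 77.4
blue [188 211  13  16] (array([523.9, 228.2]), 20.1, 27.0, 84.48, 'zmed', np.float64(181.0), 127) zmax 185.0
blue [175 224  61  59] (array([565. , 202.7]), 99.2, 167.0, 85.53, 'zmed', np.float64(4.5), 1584) zmax 23.2
orange [202 301  24  24] (array([400.3, 267.5]), 48.2, 50.2, 83.6, 'zmed', np.float64(29.7), 357) zmax 33.4
black [245 275  26  16] (array([413.4, 144.3]), 58.9, 30.3, 69.65, 'zmed', np.float64(2.9), 157) zmax 6.5
black [210 287  61  39] (array([381.6, 207.4]), 21.0, 157.5, 4.02, 'zmed', np.float64(3.3), 238) zmax 16.0
```

```bash
python3 -m pendant '[[0.8,[0.003,0,-0.04],0],[0.8,[0,0,-0.045],0],[0.8,[0,0,-0.04],0],[0.8,[0,0,-0.018],0],[0.8,[0,0,-0.008],0],[0.8,[0,0,0],0],[0.8,[0,0,0],0],[0.65,[0,0,0],0],[0.65,[0,0,0],0],[0.65,[0,0,0],0]]'; python3 -m pendant '[[0.65,[0,0,0.03],0],[0.65,[0,0,0.05],0],[0.65,[0,0,0.04],0],[0.65,[0,0,0.04],0],[0.55,[0.004,-0.04,0],0],[0.55,[0.004,-0.045,0],0],[0.55,[0.003,-0.045,0],0],[0.55,[0.003,-0.045,0],0],[0.55,[0.003,-0.045,0],0],[0.55,[0.003,-0.045,0],0]]'; python3 -c "
from loc import *
t=monitor.read_state();print(t['ee_pos'],t['opening'])
comps(snap('scene'),100)"
```

```text
time_s: 20.65
ee_pos: [0.5276, 0.2074, 0.1051]
tool_rot: [179.9, -0.0, 85.9]
force: [0.8, -0.3, -0.0]
opening: 0.033
time_s: 21.65
ee_pos: [0.547, -0.0594, 0.2647]
tool_rot: [179.9, 0.0, 85.9]
force: [-0.6, -0.5, -0.2]
opening: 0.0425
[ 0.54695783 -0.05935484  0.26474589] 0.042531354439554706
red [274 173  22  15] (array([636.7, -95.1]), 54.2, 128.8, 57.71, 'zmed', np.float64(74.3), 135) zmax 77.6
red [324 179  15  19] (array([ 555.4, -202.1]), 40.5, 97.1, 48.15, 'zmed', np.float64(3.6), 115) zmax 23.0
red [309 213  21  12] (array([463.8, -60.8]), 47.9, 73.6, 78.93, 'zmed', np.float64(74.5), 123) zmax 77.9
blue [175 222  61  61] (array([565.6, 202.8]), 99.1, 167.9, 85.91, 'zmed', np.float64(6.4), 1802) zmax 28.3
orange [202 301  24  24] (array([400.5, 267.2]), 48.2, 47.4, 83.96, 'zmed', np.float64(30.8), 276) zmax 34.1
black [223 277  38  25] (array([415.4, 179.8]), 100.4, 17.1, 88.78, 'zmed', np.float64(3.1), 195) zmax 6.1
black [193 281  91  62] (array([382.3, 212.2]), 187.6, 82.9, 87.59, 'zmed', np.float64(3.1), 1587) zmax 8.5
```

```bash
python3 -m pendant '[[0.55,[0,-0.007,-0.04],0],[0.55,[0,0,-0.025],0],[0.55,[0,0,0],0],[0.55,[0,0,0],0]]'; python3 -c "
from bars import *
t=monitor.read_state();print(t['ee_pos'],t['opening'])
bars(snap('wrist'))"
```

```text
time_s: 22.1
ee_pos: [0.5474, -0.0645, 0.1997]
tool_rot: [180.0, -0.0, 85.9]
force: [-0.2, -0.9, -0.3]
opening: 0.042
[ 0.5473634  -0.06452425  0.19965819] 0.042049643460916296
tube 1 red 3599 y -65.9..-9.7 xmed -74.8 z98 76.4 world [447.6 -58.1  74.8] top rect (array([443.6, -61.6]), 58.9, 24.1, 84.86, 'zmed', np.float64(75.0), 2955)
tube 3 blue 2754 y -65.5..-9.3 xmed 29.2 z98 76.5 world [551.1 -64.9  75.1] top rect (array([551.1, -68.8]), 58.2, 23.3, 85.22, 'zmed', np.float64(75.1), 2633)
tube 4 red 2866 y -64.5..-9.6 xmed 81.8 z98 76.5 world [603.7 -66.3  75. ] top rect (array([604.4, -72.7]), 58.2, 23.4, 86.11, 'zmed', np.float64(75.1), 2595)
```

```bash
python3 -m pendant '[[0.55,[0.002,-0.0055,-0.03],0],[0.55,[0,0,-0.0205],0],[0.55,[0,0,0],0],[0.55,[0,0,0],0],[0.8,[0,0,0],0],[0.8,[0,0,0],0],[0.8,[0,0,0],0],[0.8,[0,0,0],0]]' 25; python3 -m pendant '[[0.8,[0,0,0.01],0],[0.8,[0,0,0.03],0],[0.8,[0,0,0.04],0],[0.8,[0,0,0.03],0],[0.8,[0.005,0.035,0],0],[0.8,[0.006,0.045,0],0],[0.8,[0.006,0.045,0],0],[0.8,[0.006,0.045,0],0],[0.8,[0.006,0.045,0],0],[0.8,[0.006,0.035,0],0]]';  python3 -m pendant '[[0.8,[0.006,0.022,0],0],[0.8,[0,0,0],0],[0.8,[0,0,0],0]]';python3 -c "
from loc import *
t=monitor.read_state();print(t['ee_pos'],t['opening'])
comps(snap('wrist','w5.png'),150)"
```

```text
time_s: 22.95
ee_pos: [0.5498, -0.0703, 0.1499]
tool_rot: [179.9, 0.0, 85.9]
force: [0.2, -0.3, 6.0]
opening: 0.0239
time_s: 23.95
ee_pos: [0.5838, 0.1823, 0.259]
tool_rot: [-180.0, -0.0, 85.9]
force: [0.9, -0.8, -0.7]
opening: 0.024
time_s: 24.25
ee_pos: [0.5898, 0.2017, 0.2585]
tool_rot: [-180.0, 0.1, 85.9]
force: [-0.1, -0.2, -0.3]
opening: 0.0236
[0.58978905 0.20173166 0.25854092] 0.02357530556261082
blue [154 128 148 173] (array([559.8, 204.4]), 98.5, 144.3, 85.93, 'zmed', np.float64(20.6), 14163) zmax 184.7
black [  7  84 113 173] (array([385.9, 213.2]), 187.0, 84.0, 88.3, 'zmed', np.float64(3.4), 9026) zmax 5.0
```

View pics/w5.png

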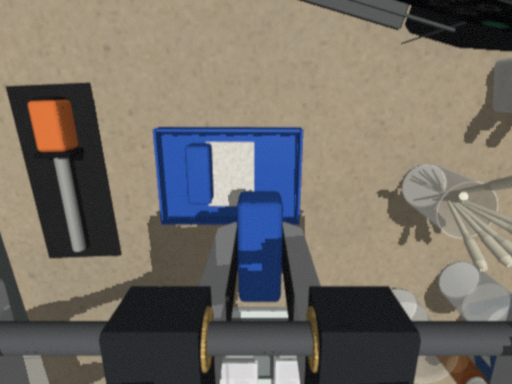

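The second blue bar is held at (260,245). The first lies in the tray at (200,174), and the space to its right is free.

```bash
python3 -m pendant '[[0.8,[0.001,0,-0.04],0],[0.8,[0,0,-0.045],0],[0.8,[0,0,-0.04],0],[0.8,[0,0,-0.018],0],[0.8,[0,0,-0.011],0],[0.8,[0,0,0],0],[0.8,[0,0,0],0],[0.65,[0,0,0],0],[0.65,[0,0,0],0],[0.65,[0,0,0],0]]'; python3 -m pendant '[[0.65,[0,0,0.03],0],[0.65,[0,0,0.05],0],[0.65,[0,0,0.04],0],[0.65,[0,0,0.04],0],[0.55,[0.002,-0.045,0],0],[0.55,[0.002,-0.045,0],0],[0.55,[0.002,-0.045,0],0],[0.55,[0.002,-0.045,0],0],[0.55,[0.002,-0.045,0],0],[0.55,[0.001,-0.045,0],0]]'; python3 -m pendant '[[0.55,[0,-0.005,-0.04],0],[0.55,[0,0,-0.025],0],[0.55,[0,0,0],0],[0.55,[0,0,0],0]]'; python3 -c "
from bars import *
t=monitor.read_state();print(t['ee_pos'],t['opening'])
bars(snap('wrist'));comps(snap('scene'),100)"
```

```text
time_s: 25.3
ee_pos: [0.5916, 0.2019, 0.1057]
tool_rot: [179.9, -0.0, 85.9]
force: [0.3, 0.3, -0.8]
opening: 0.0328
time_s: 26.3
ee_pos: [0.6021, -0.0699, 0.2652]
tool_rot: [179.9, 0.0, 85.9]
force: [1.0, -1.5, 0.5]
opening: 0.0421
time_s: 26.7
ee_pos: [0.6024, -0.0731, 0.2001]
tool_rot: [180.0, -0.0, 85.9]
force: [1.5, -0.9, 0.6]
opening: 0.0422
[ 0.60235034 -0.07310004  0.20012841] 0.042212141210404924
tube 1 red 4239 y -65.9..-9.8 xmed -72.2 z98 76.4 world [450.1 -58.7  74.6] top rect (array([444.2, -61.6]), 58.8, 24.4, 84.68, 'zmed', np.float64(75.0), 3181)
tube 4 red 2832 y -65.8..-9.5 xmed 82.8 z98 76.4 world [604.9 -69.3  75.1] top rect (array([605., -73.]), 58.4, 23.1, 85.12, 'zmed', np.float64(75.1), 2715)
red [274 176  22  12] (array([638.2, -84.4]), 56.1, 111.2, 72.6, 'zmed', np.float64(74.2), 118) zmax 77.3
blue [175 222  61  61] (array([565.6, 202.9]), 98.9, 167.9, 85.83, 'zmed', np.float64(13.3), 1824) zmax 28.8
orange [202 301  24  23] (array([400.1, 267.4]), 49.3, 45.2, 85.84, 'zmed', np.float64(30.6), 273) zmax 34.2
black [223 277  41  25] (array([415. , 179.8]), 100.4, 17.2, 88.58, 'zmed', np.float64(3.1), 226) zmax 6.2
black [193 281  91  62] (array([383.3, 212. ]), 188.0, 82.7, 87.56, 'zmed', np.float64(3.1), 1610) zmax 7.9
```

```bash
python3 -m pendant '[[0.55,[0.001,-0.0015,-0.03],0],[0.55,[0,0,-0.021],0],[0.55,[0,0,0],0],[0.55,[0,0,0],0],[0.8,[0,0,0],0],[0.8,[0,0,0],0],[0.8,[0,0,0],0],[0.8,[0,0,0],0]]' 25; python3 -m pendant '[[0.8,[0,0,0.01],0],[0.8,[0,0,0.03],0],[0.8,[0,0,0.04],0],[0.8,[0,0,0.05],0],[0.8,[0,0,0.02],0],[0.8,[0,0,0],0]]'
python3 - <<'E'
from loc import *
b=snap('side');comps(b,40);a=snap('scene')
# obstacles around red tray
for s,n in((a,'scene'),(b,'side')):
    P=pts(s)
    for lo,hi in((.03,.1),(.1,.4)):
        M=(P[...,2]>lo)&(P[...,2]<hi)&(P[...,1]<-.13)&(P[...,1]>-.4)&(P[...,0]>.3)&(P[...,0]<.9);Q=P[M]
        print(n,lo,len(Q),(np.percentile(Q[:,:2],[0.5,5,50,99.5],axis=0)*1e3).round() if len(Q) else 0)
E
```

```text
time_s: 27.6
ee_pos: [0.6038, -0.0748, 0.15]
tool_rot: [179.9, 0.0, 85.9]
force: [-0.7, 0.5, 5.5]
opening: 0.0238
time_s: 28.2
ee_pos: [0.6045, -0.0751, 0.303]
tool_rot: [179.5, 0.1, 85.9]
force: [0.4, 0.3, -0.8]
opening: 0.0241
red [262 154  11  18] (array([668.8, 103.5]), 446.5, 33.3, 73.01, 'zmed', np.float64(220.9), 162) zmax 227.7
red [192 219  10  18] (array([441.3, -69.6]), 53.5, 21.2, 83.66, 'zmed', np.float64(73.4), 171) zmax 75.5
red [192 261  64  50] (array([ 490.1, -234.2]), 145.3, 102.4, 7.66, 'zmed', np.float64(5.5), 1521) zmax 21.4
blue [201 193  47  13] (array([557.9, 202.3]), 105.6, 142.5, 86.79, 'zmed', np.float64(13.1), 307) zmax 27.4
blue [229 370  32  14] (array([ 463.3, -464.8]), 24.4, 45.2, 76.86, 'zmed', np.float64(10.7), 197) zmax 12.5
scene 0.03 692 [[ 480. -400.]
 [ 487. -396.]
 [ 875. -161.]
 [ 900. -131.]]
scene 0.1 593 [[ 480. -400.]
 [ 485. -398.]
 [ 834. -392.]
 [ 899. -131.]]
side 0.03 1425 [[ 739. -293.]
 [ 741. -183.]
 [ 781. -175.]
 [ 899. -131.]]
side 0.1 1508 [[ 484. -400.]
 [ 553. -399.]
 [ 890. -306.]
 [ 900. -137.]]
```

```bash
python3 -m pendant '[[0.8,[-0.016,-0.031,0],0.05],[0.8,[-0.016,-0.031,0],0.05],[0.8,[-0.016,-0.031,0],0.05],[0.8,[-0.016,-0.031,0],0.05],[0.8,[-0.0165,-0.031,-0.02],0],[0.8,[0,0,-0.02],0],[0.8,[0,0,0],0],[0.8,[0,0,0],0]]'; python3 -c "
from loc import *
t=monitor.read_state();print(t['ee_pos'],t['tool_rot'],t['opening'])
comps(snap('wrist','w6.png'),150)"
```

```text
time_s: 29.1
ee_pos: [0.522, -0.2292, 0.2569]
tool_rot: [-179.8, -0.2, 97.3]
force: [-0.2, 0.2, -0.1]
opening: 0.0237
[ 0.52202926 -0.22919503  0.25694888] [-1.79830922e+02 -1.60353466e-01  9.73271958e+01] 0.023674466724727096
red [160   0  34  12] (array([444.1, -91.3]), 21.1, 7.2, 17.49, 'zmed', np.float64(72.8), 267) zmax 76.2
red [154 127 150 176] (array([ 496.7, -267.8]), 145.1, 173.0, 6.7, 'zmed', np.float64(5.2), 14167) zmax 183.1
blue [ 42 362  64  22] (array([ 324.4, -515. ]), 79.2, 33.9, 15.44, 'zmed', np.float64(11.5), 843) zmax 13.0
black [163 227  55  21] (array([ 454.4, -306.5]), 64.6, 8.4, 23.15, 'zmed', np.float64(9.3), 174) zmax 11.8
black [139 249  31  37] (array([ 415.9, -346.7]), 59.7, 11.2, 62.35, 'zmed', np.float64(11.1), 213) zmax 12.9
black [172 249  38  37] (array([ 456.1, -342.7]), 64.5, 12.6, 59.23, 'zmed', np.float64(10.4), 310) zmax 15.2
```

View pics/w6.png

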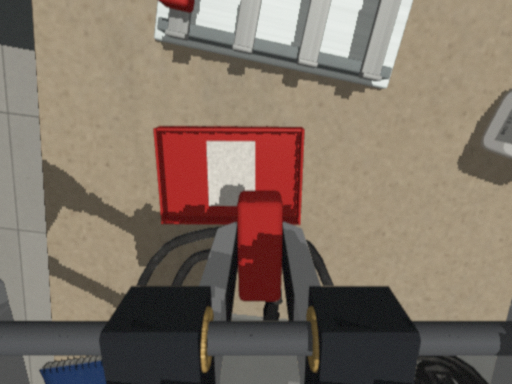

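The view matches the blue placement: tray at columns 154–302, rows 127–224, with the bar over its right half. So I'll descend the same way.

```bash
python3 -m pendant '[[0.8,[0.001,0,-0.04],0],[0.8,[0,0,-0.045],0],[0.8,[0,0,-0.04],0],[0.8,[0,0,-0.018],0],[0.8,[0,0,-0.01],0],[0.8,[0,0,0],0],[0.8,[0,0,0],0],[0.65,[0,0,0],0],[0.65,[0,0,0],0],[0.65,[0,0,0],0]]'; python3 -m pendant '[[0.65,[0,0,0.03],0],[0.65,[0,0,0.05],0],[0.65,[0,0,0.04],0],[0.65,[0,0,0.04],0],[0.55,[-0.016,0.032,0],-0.05],[0.55,[-0.016,0.032,0],-0.05],[0.55,[-0.016,0.032,0],-0.05],[0.55,[-0.016,0.032,0],-0.05],[0.55,[-0.017,0.033,0],0],[0.55,[0,0,0],0]]'; python3 -m pendant '[[0.55,[0,0,-0.04],0],[0.55,[0,0,-0.025],0],[0.55,[0,0,0],0],[0.55,[0,0,0],0]]'; python3 -c "
from bars import *
t=monitor.read_state();print(t['ee_pos'],t['tool_rot'],t['opening'])
bars(snap('wrist'));comps(snap('side'),40)"
```

```text
time_s: 30.15
ee_pos: [0.5241, -0.23, 0.1067]
tool_rot: [179.9, 0.1, 97.3]
force: [0.5, 0.0, 0.7]
opening: 0.033
time_s: 31.15
ee_pos: [0.4397, -0.0655, 0.266]
tool_rot: [-179.9, -0.1, 86.0]
force: [0.8, -0.5, 0.5]
opening: 0.0425
time_s: 31.55
ee_pos: [0.4432, -0.0693, 0.2011]
tool_rot: [180.0, 0.0, 85.9]
force: [-0.2, 0.8, 0.6]
opening: 0.0425
[ 0.44320334 -0.0692712   0.20112836] [1.79974686e+02 1.49270389e-02 8.58523671e+01] 0.04248980183483308
tube 1 red 2859 y -66.4..-9.8 xmed -79.5 z98 76.5 world [443.  -58.4  75.1] top rect (array([443., -62.]), 59.4, 23.2, 85.05, 'zmed', np.float64(75.1), 2764)
red [192 219  11  18] (array([441.9, -69.8]), 54.6, 22.7, 83.45, 'zmed', np.float64(73.2), 173) zmax 75.4
red [192 261  65  50] (array([ 489.9, -234.9]), 144.2, 103.3, 6.39, 'zmed', np.float64(8.9), 1560) zmax 26.6
blue [212 193  36  11] (array([578. , 211.6]), 97.4, 113.1, 71.89, 'zmed', np.float64(16.0), 212) zmax 27.7
blue [201 195   5  11] (array([491.3, 208.1]), 103.6, 12.5, 82.33, 'zmed', np.float64(4.2), 42) zmax 21.5
blue [233 370  28  14] (array([ 466.3, -465.4]), 24.7, 39.1, 75.72, 'zmed', np.float64(10.8), 195) zmax 12.3
```

```bash
python3 -m pendant '[[0.55,[-0.0015,0.004,-0.03],0],[0.55,[0,0,-0.0215],0],[0.55,[0,0,0],0],[0.55,[0,0,0],0],[0.8,[0,0,0],0],[0.8,[0,0,0],0],[0.8,[0,0,0],0],[0.8,[0,0,0],0]]' 25; python3 -m pendant '[[0.8,[0,0,0.01],0],[0.8,[0,0,0.03],0],[0.8,[0,0,0.04],0],[0.8,[0,0,0.03],0],[0.8,[0.004,-0.034,0],0.05],[0.8,[0.004,-0.035,0],0.05],[0.8,[0.004,-0.035,0],0.05],[0.8,[0.004,-0.035,0],0.05],[0.8,[0,-0.035,0],0],[0.8,[0,0,0],0]]'; python3 -m pendant '[[0.8,[0,0,0],0],[0.8,[0,0,0],0]]'; python3 -c "
from loc import *
t=monitor.read_state();print(t['ee_pos'],t['tool_rot'],t['opening'])
comps(snap('wrist','w7.png'),150)"
```

```text
time_s: 32.45
ee_pos: [0.4418, -0.065, 0.1502]
tool_rot: [179.9, 0.0, 85.9]
force: [-0.0, -0.2, 6.3]
opening: 0.0237
time_s: 33.45
ee_pos: [0.4575, -0.2427, 0.2594]
tool_rot: [180.0, 0.2, 97.1]
force: [-0.2, 0.1, -0.6]
opening: 0.024
time_s: 33.65
ee_pos: [0.4568, -0.2377, 0.2592]
tool_rot: [-180.0, -0.1, 97.3]
force: [-0.1, -0.3, -0.6]
opening: 0.0235
[ 0.45677494 -0.23774676  0.25915678] [-1.79976851e+02 -6.73063706e-02  9.73485291e+01] 0.023475182382490817
red [221 126 150 172] (array([ 491.8, -235. ]), 148.3, 106.0, 6.96, 'zmed', np.float64(21.4), 14108) zmax 185.1
blue [221 357  36  27] (array([ 463.7, -491.6]), 40.8, 45.5, 1.26, 'zmed', np.float64(11.5), 734) zmax 12.7
black [298 225  61  14] (array([ 539.1, -287.2]), 64.1, 8.9, 1.35, 'zmed', np.float64(14.0), 304) zmax 19.6
```

View pics/w7.png

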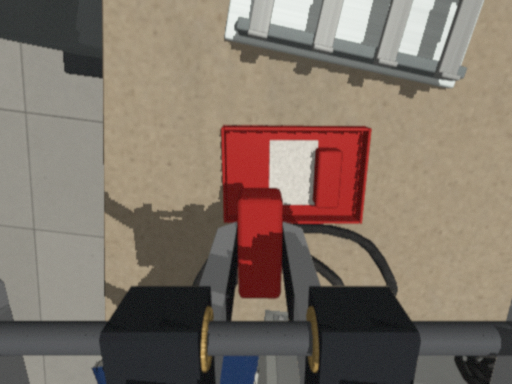

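The first red bar is in the tray at (328,178). The held bar is above the free left half, so I'll place it there and back off.

```bash
python3 -m pendant '[[0.8,[0.002,0,-0.04],0],[0.8,[0,0,-0.045],0],[0.8,[0,0,-0.04],0],[0.8,[0,0,-0.018],0],[0.8,[0,0,-0.012],0],[0.8,[0,0,0],0],[0.8,[0,0,0],0],[0.65,[0,0,0],0],[0.65,[0,0,0],0],[0.65,[0,0,0],0]]'; python3 -m pendant '[[0.65,[0,0,0.03],0],[0.65,[0,0,0.05],0],[0.65,[0,0,0.04],0],[0.65,[-0.02,0,0.05],0],[0.65,[-0.03,-0.03,0.02],0],[0.65,[-0.03,-0.03,0],0],[0.65,[-0.03,-0.03,0],0],[0.65,[-0.02,-0.03,0],0],[0.65,[0,0,0],0],[0.65,[0,0,0],0]]'
python3 - <<'E'
from loc import *
t=monitor.read_state();print(t['ee_pos'],t['opening'])
a=snap('scene');b=snap('side');comps(b,40);comps(a,100)
A=cv2.resize(a['frame'][150:350,150:390],(420,350),interpolation=2);B=cv2.resize(b['frame'][170:310,130:300],(380,350),interpolation=2)
cv2.imwrite('pics/f.png',cv2.cvtColor(np.hstack([A,B]),4))
E
```

```text
time_s: 34.7
ee_pos: [0.4595, -0.239, 0.1049]
tool_rot: [179.9, 0.1, 97.3]
force: [-1.5, 0.3, 0.2]
opening: 0.0328
time_s: 35.7
ee_pos: [0.3302, -0.3589, 0.2907]
tool_rot: [180.0, -0.0, 97.2]
force: [0.5, 0.4, -0.1]
opening: 0.0328
[ 0.33021222 -0.35892411  0.29072921] 0.03283182173725984
red [192 261  65  50] (array([ 489.7, -234.6]), 143.8, 103.4, 6.51, 'zmed', np.float64(13.6), 1649) zmax 27.1
blue [201 193  47  13] (array([557.9, 203.4]), 104.6, 143.0, 86.88, 'zmed', np.float64(12.8), 301) zmax 27.3
blue [229 370  32  14] (array([ 461.8, -471.9]), 40.9, 25.2, 17.13, 'zmed', np.float64(10.7), 204) zmax 12.5
red [325 173  41  26] (array([ 542.7, -229.3]), 109.3, 85.6, 88.23, 'zmed', np.float64(18.2), 357) zmax 29.0
blue [175 222  61  61] (array([564.9, 202.5]), 99.3, 168.5, 85.58, 'zmed', np.float64(13.3), 1823) zmax 29.1
orange [202 301  24  23] (array([400.8, 267.3]), 49.4, 46.0, 86.17, 'zmed', np.float64(30.9), 269) zmax 34.1
black [223 277  41  25] (array([415.5, 179. ]), 101.9, 18.6, 87.4, 'zmed', np.float64(3.1), 244) zmax 6.8
black [193 281  91  62] (array([383.8, 212.3]), 187.4, 82.9, 88.41, 'zmed', np.float64(3.1), 1631) zmax 8.4
```

View pics/f.png

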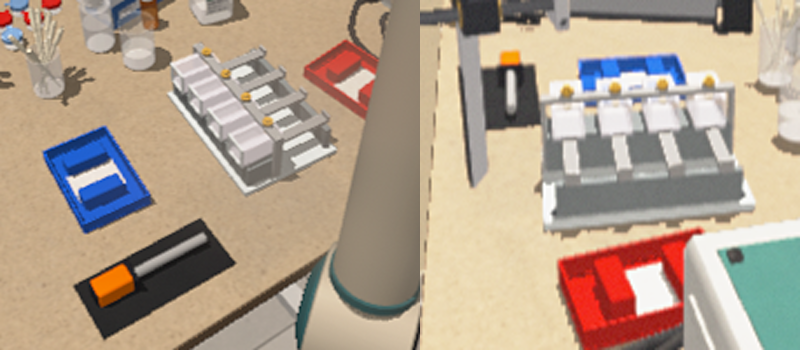

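The final view shows two blue bars in the blue tray (left crop, 97,175) and two red in the red tray, one visible in each view. The tubes are empty and the rod is on its mat at (150,270).

```bash
python3 -c "
from bench import hand_in;print(hand_in())"
```

```text
the job is handed in; nothing more can be done
None
```

The job is handed in at about 36 s of the 200 s allowed; no verdict was reported. Four bars were present. I pushed each one out onto its catch rail with the rod, put the rod back on its mat, then laid both blue bars in the blue tray and both red bars in the red tray.

**Last checks:**
- **Bars and trays:** the tubes and rails were empty. Each tray held its two bars, tops at about 27–29 mm, and looked flat in the images.
- **Rod:** the close view just after I put it down gave the grip centre about 57 mm and the tip about 76 mm either side of the mat's centre, lengthways, inside the ±95 mm limit. A coarser view at the end still showed it there.
- **Arm:** it ended clear of everything, and I saw no knock or grip slip.

**Disagreements and gaps:**
- The wrist camera placed the bars about 2 mm further in x and up to 8 mm further in y than the side camera did. I aimed between the two, and every grasp held.
- An upward force of about 6 N showed each time the gripper closed on a bar; I did not find out why.
- In the last pictures the arm hid part of the red tray from the scene camera, so I saw one red bar in each of the two views.
- I did not measure the bottle or beaker; I only kept the arm away from them.

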